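# Check the fixture plate with the square

### The job

Clear the pillow-block bearing out of the way by setting it upright on its base in the empty blue bin on the bench. The engineer's square is tucked under the low rack with only its blade sticking out: draw it out and lay it flat on the bench around the corner of the fixture plate that is front left as the robot sees it, its stock flush against the plate's front edge and its blade flush against the plate's left edge. Let go of it there, and leave the screwdriver, the can and the carton where they are.

Things in the scene. Friction and masses are not known exactly. Their poses are not given: they have to be found in the camera images.
- square: L-shaped engineer's square, underside flat, z up, 0.27-0.49 kg. Origin: INNER corner of the L at the underside. Blade: steel strip along +x, x 0 to 160, y 0 to 30, z 0 to 8 mm. Stock: thick pale metal bar, x -24 to 0, y -80 to 30, z 0 to 40 mm. Starts with stock under the rack, about 80-100 mm of blade sticking out. Mass centre about (15, -13) mm: held by the blade tip it sags, so slide it.
- plate: Fixed grey metal plate on the bench, 160 (x) by 140 (y) by 12 mm thick; origin at the centre of its underside; -x side is the front (faces the robot), +y side its left. On it a white plastic nest with a steel shaft (x 0 to 70, y -57 to 23 mm, up to 50 mm above the bench); in front of that the plate is bare but for a 4 mm high bolt head at (-60, -55) mm.
- plate_corner (a point): Front-left corner of the plate at bench level, (-80, 70) mm in the plate's frame; axes parallel to the plate's (x along the left edge away from the robot, y along the front edge to the left). With the square home, its frame coincides with this one: stock on the -x side of the front edge, blade on the +y side of the left edge.
- housing: Grey pillow-block bearing standing in front of the plate near that corner, where the stock must go; 0.25-0.46 kg, z up. Origin at the centre of its underside. Base 90 (x) by 40 (y) by 12 mm; in the middle a round hump, radius 26 mm about a y axis at z = 28 mm (top at 54 mm), with flat cheeks at y = -15 and +15 mm to grip.
- bin: Empty blue open plastic bin standing fixed on the bench, 130 mm (x) by 170 mm (y), 40 mm high, walls 4 mm, floor 4 mm; origin at the centre of its underside.
- rack: Fixed low aluminium rack carrying two filled blue bins, 160 (x) by 270 mm (y); origin at its footprint's centre at bench level. Deck underside at 60 mm, top at 70, bins up to 135 mm. Its -x side is open, the blade sticks out there; 20 mm square legs with centres at x +-70, y +-125 mm; a sheet closes the +x side.
- driver: Screwdriver with black handle, about 200 mm long, lying right of the plate along its own x; leave alone.
- can: White can, 52 mm diameter, 85 mm tall, standing beyond the plate; origin at the centre of its underside; leave alone.
- carton: Small cardboard carton 70 x 60 x 50 mm, standing beyond the bin and the plate; origin at the centre of its underside; leave alone.

How it is judged:
At the end, for the whole second after the job is handed in: The square lies flat on the bench at rest with its inner corner within 3.5 mm of the plate's front-left corner along both edges and its blade within 2 degrees of the plate's left edge; the pillow-block bearing stands at rest on its base inside the blue bin (tilt under 0.2 rad) (x of square in the frame of plate_corner between -0.0035 and 0.0035 m and y of square in the frame of plate_corner between -0.0035 and 0.0035 m and angle between the x axis of square and the x axis of plate_corner, either way round below 0.035 rad and angle between square's own z axis and vertical below 0.05 rad and height (world z) of square below 0.004 m and linear speed of each of square, housing below 0.01 m/s and x of housing in the frame of bin between -0.06 and 0.06 m and y of housing in the frame of bin between -0.08 and 0.08 m and height (world z) of housing below 0.015 m and angle between housing's own z axis and vertical below 0.2 rad); the robot touches nothing.
It fails at once if the screwdriver was moved by more than 30 mm (distance of driver from where it was at the start of the episode above 0.03 m).
It fails at once if the can was moved by more than 30 mm (distance of can from where it was at the start of the episode above 0.03 m).
It fails at once if the carton was moved by more than 30 mm (distance of carton from where it was at the start of the episode above 0.03 m).
It also fails if it takes over 59 s, if anything falls off the work surface, if the arm or the gripper's body presses on something with over 40 N, if the wrist force passes 120 N, or if a joint passes its speed limit or range.

### The arm

A 6-joint arm with a two-finger parallel gripper is mounted at the origin on the work surface. World frame = base frame: x ahead of the robot, y to its left, z up, the work surface at z = 0. Lengths are in m, angles in rad, forces in N, time in s.
With the tool pointing down it reaches from about 0.325 to 0.9 m from the base axis. Payload 6.1 kg.
Tool frame: the origin (TCP) lies midway between the tips of the shut fingers; the grasp point (between the pads) lies 19 mm behind it; z points along the fingers, y is the line along which they close (so a half turn about z gives the same grasp; the last joint's range is limited). The gripper opens to 85 mm and grips with 20 to 120 N. Pads are 22 mm wide; open, the fingers measure 114 mm over their backs; the gripper's body (76 mm by 85 mm) begins 54 mm behind the grasp point. The pads swing forward as they close: fully open they stand 13 mm farther back than shut.
Start: joints at [1.174, 0.22, 1.526, -0, 1.395, -0.126], TCP at [0.167, 0.602, 0.231] pointing down, gripper open.
Joint ranges: [-2.98, 2.98], [-0.91, 2.08], [0.09, 2.57], [-1.24, 4.39], [0.2, 2.65], [-2.68, 2.68]. Speed limits (rad/s): [2.57, 2.57, 3.01, 3.14, 3.14, 3.14].

### API

Orientations are given as [roll, pitch, yaw] about the fixed x, y, z axes, in that order (R = Rz(yaw) Ry(pitch) Rx(roll)).
In Python, from plant import movep, move_l, set_joints, gripper_to, hold, inverse_kinematics, observe, get_image, get_calibration, Unreachable, job_done gives the robot as it stands. Calls block until the motion is done:
- movep(position, orientation): joint-space move of the TCP to a pose.
- move_l(position, feed=0.15, rotation=None, max_force=None): straight line of the TCP; rotation=None keeps the orientation; feed is the mean speed in m/s. With max_force (N) it stops when the force on the tool has changed by that much, and returns True; else False.
- set_joints(angles): joint-space move.
- gripper_to(opening, f_grip=None): finger opening in m; f_grip is the grip in N (None keeps the last); returns when the fingers have stopped.
- hold(seconds).
- inverse_kinematics(position, orientation): joint angles nearest the present ones, or None.
- observe(): the state.
- get_image(name): name is "side" or "top" or "wrist"; returns (picture, depth): 400x640x3 uint8, red, green, blue; 400x640 float32, m along the optical axis (not along the pixel's ray), 0 where there is no reading.
- get_calibration(name): a dict with "intrinsics" (3x3 intrinsics, pixels), "dist_coeffs" ([k1, k2, p1, p2, k3] as OpenCV has them; the pictures are not rectified), "world_from_camera" (4x4, takes a point from camera to world coordinates). Camera axes: x right, y down, z forward; pixel columns grow to the right and rows downward; lengths in m; the calibration is good to about 2 mm. A picture is of the moment at which its call begins: read the wrist's pose just before it. get_calibration takes no time and is no camera call; for the wrist camera it gives the pose at the moment of the call.
A pose or a line that the arm cannot do raises Unreachable and nothing moves.
- job_done(): hands the job in; it is judged then, once.
The state is a dict: "time_s": time; "q": joint angles; "joint_velocities": joint speeds; "joint_torque": joint torques, N m; "eef_pos": TCP position; "tcp_rot": TCP orientation; "ft_force": force on the tool from outside, world axes, zero at the start; "torque": the same for the moment, N m; "opening": finger opening in m; "grasp_force": force on a finger pad.
Only numpy, scipy, OpenCV 4.12 (cv2) and the standard library are available. Lean on these libraries where they do the work, as an engineer would, in place of code of your own. Each camera call takes 0.05 s, during which the arm holds its last target. There are 200 camera calls.

## Working session

There is one attempt and no reset: what is moved stays moved. The work goes in short steps, each a Python script; the robot and the scene stay as the last script left them, time stands still between calls to the robot, and variables do not carry over. Pictures are saved under pics/ and viewed, at most 12 in all, crops included, and the job is handed in when it is done.

```bash
ls; mkdir -p pics; cat > h.py <<'E'
import numpy as np, cv2
from plant import *
def snap(name, fn=None):
    c=get_calibration(name); im,d=get_image(name)
    if fn: cv2.imwrite(fn, im[:,:,::-1])
    np.savez('/tmp/%s.npz'%name, im=im,d=d,K=c['intrinsics'],D=c['dist_coeffs'],T=c['world_from_camera'])
    return im,d,c
def load(name):
    z=np.load('/tmp/%s.npz'%name); return z
def cloud(z):
    d=z['d']; v,u=np.mgrid[0:400,0:640]
    p=cv2.undistortPoints(np.stack([u,v],-1).reshape(-1,1,2).astype(np.float64),z['K'],z['D']).reshape(400,640,2)
    P=np.dstack([p[...,0]*d,p[...,1]*d,d])
    T=z['T']; W=P@T[:3,:3].T+T[:3,3]; W[d<=0]=np.nan
    return W
def onplane(z,px,h):
    p=cv2.undistortPoints(np.array(px,float).reshape(-1,1,2),z['K'],z['D']).reshape(-1,2)
    r=np.c_[p,np.ones(len(p))]@z['T'][:3,:3].T; o=z['T'][:3,3]
    return o+r*((h-o[2])/r[:,2])[:,None]
E
python3 - <<'E'
from h import *
for n in('top','side','wrist'):
    im,d,c=snap(n,'pics/%s0.png'%n); print(n,np.round(c['world_from_camera'],3).tolist(),c['intrinsics'][0][0])
print(observe())
E
```

```text
pics
top [[-0.008, -0.985, 0.172, 0.38], [-1.0, 0.011, 0.011, -0.054], [-0.013, -0.172, -0.985, 1.228], [0.0, 0.0, 0.0, 1.0]] 423.90533963345297
side [[0.745, -0.446, 0.497, 0.041], [-0.667, -0.476, 0.573, -0.709], [-0.019, -0.758, -0.652, 0.787], [0.0, 0.0, 0.0, 1.0]] 373.8784786594445
wrist [[0.268, 0.911, 0.314, 0.086], [0.964, -0.253, -0.088, 0.625], [-0.001, 0.327, -0.945, 0.374], [0.0, 0.0, 0.0, 1.0]] 337.0727250226452
{'time_s': 0.15, 'q': array([ 1.17389410e+00,  2.21054094e-01,  1.52733511e+00, -1.79345838e-06,
        1.39470362e+00, -1.26114478e-01]), 'joint_velocities': array([ 1.99621210e-05, -1.39243834e-03, -3.54811044e-03,  7.60151029e-04,
       -2.11923882e-03,  8.96251834e-04]), 'joint_torque': array([ 8.23558821e-04, -4.97485328e+01, -3.89900100e+01, -1.19879987e-04,
        7.26159196e-03, -1.98667988e-05]), 'eef_pos': array([0.16701537, 0.60179412, 0.23045189]), 'tcp_rot': array([-3.14010418e+00, -1.86940210e-04,  2.87080508e+00]), 'ft_force': array([0.04466906, 0.28842234, 0.00845619]), 'torque': array([0.01602671, 0.01522999, 0.06635349]), 'grasp_force': 0.0, 'opening': 0.08535026459231235}
```

View pics/top0.png

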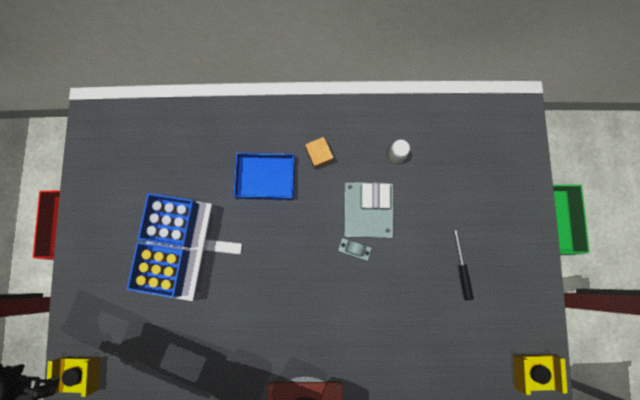

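View pics/side0.png

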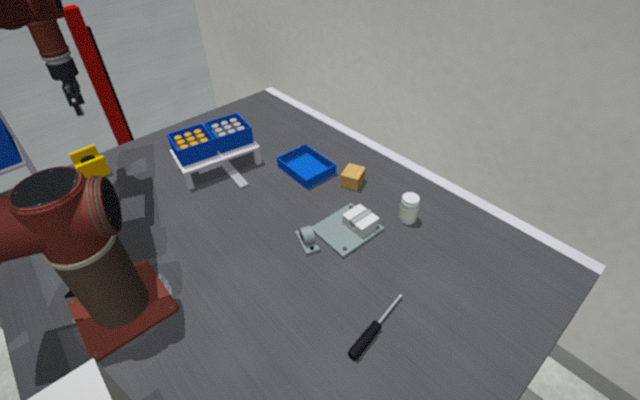

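The top view shows the plate at about (369,210) with its front-left corner at about (346,236). The housing is at (355,247), the bin at (265,176), the blade tip at (241,248) and the rack at (170,248). The wrist camera will give a closer look.

```bash
python3 - <<'E'
from h import *
z=load('top')
f=lambda n,p,h:print(n,np.round(onplane(z,p,h),3)[:,:2].tolist())
f('plate',[(344,183),(392,182),(394,238),(346,236)],.012)
f('house',[(340,244),(368,260),(371,247),(344,236)],.012)
f('bin',[(236,153),(295,155),(295,200),(235,198)],.04)
f('blade',[(241,243),(241,254),(205,240),(203,250)],.008)
f('rack',[(213,204),(193,300)],.07)
# look over housing, camera tilted view
w=load('wrist'); o=observe()
T=w['T']; from scipy.spatial.transform import Rotation as R
Rt=R.from_euler('xyz',o['tcp_rot']).as_matrix()
print('cam in tool',np.round(Rt.T@(T[:3,3]-o['eef_pos']),3),np.round(Rt.T@T[:3,:3],3).tolist())
E
```

```text
plate [[0.661, -0.12], [0.663, -0.261], [0.498, -0.26], [0.505, -0.122]]
house [[0.482, -0.105], [0.436, -0.184], [0.473, -0.193], [0.505, -0.117]]
bin [[0.749, 0.196], [0.74, 0.023], [0.607, 0.023], [0.615, 0.195]]
blade [[0.488, 0.181], [0.456, 0.181], [0.498, 0.287], [0.469, 0.292]]
rack [[0.592, 0.25], [0.329, 0.297]]
cam in tool [ 0.084  0.    -0.143] [[-0.0, -0.945, -0.327], [1.0, -0.0, 0.0], [-0.0, -0.327, 0.945]]
```

```bash
python3 - <<'E'
from h import *
import shutil
movep([0.42,0.20,0.22],[np.pi,0,np.pi]); hold(.2); snap('wrist','pics/wA.png'); shutil.move('/tmp/wrist.npz','/tmp/wA.npz')
movep([0.46,-0.13,0.2],[np.pi,0,np.pi]); hold(.2); snap('wrist','pics/wB.png'); shutil.move('/tmp/wrist.npz','/tmp/wB.npz')
o=observe();print(o['time_s'],o['q'],o['eef_pos'],o['tcp_rot'])
E
```

```text
3.6417 [-4.38671769e-01 -1.12810070e-01  1.93327291e+00  7.51548250e-05
  1.32093651e+00 -2.01121404e+00] [ 0.46025309 -0.12908453  0.20008225] [-3.14157612e+00  2.05899921e-04 -3.13986529e+00]
```

View pics/wA.png

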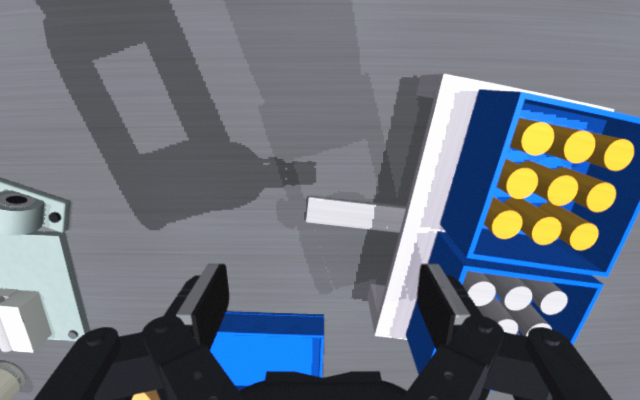

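View pics/wB.png

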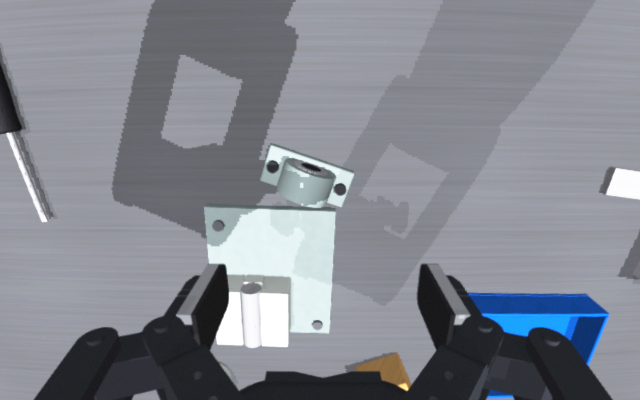

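wB shows the plate's front-left corner at about (336,209), the housing at (306,180) and the bolt head at (218,226). In wA the blade runs from (307,210) to (405,217). I'll enlarge both.

```bash
python3 - <<'E'
from h import *
b=load('wB')['im'][138:338,195:365,::-1]; a=load('wA')['im'][185:245,290:420,::-1]
B=cv2.resize(b,None,fx=3,fy=3,interpolation=cv2.INTER_CUBIC); A=cv2.resize(a,None,fx=2.2,fy=2.2,interpolation=cv2.INTER_CUBIC)
o=np.zeros((600,800,3),np.uint8); o[:,:510]=B; o[:A.shape[0],512:512+A.shape[1]]=A
cv2.imwrite('pics/crop1.png',o)
E
```

```text
(no output)
```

View pics/crop1.png

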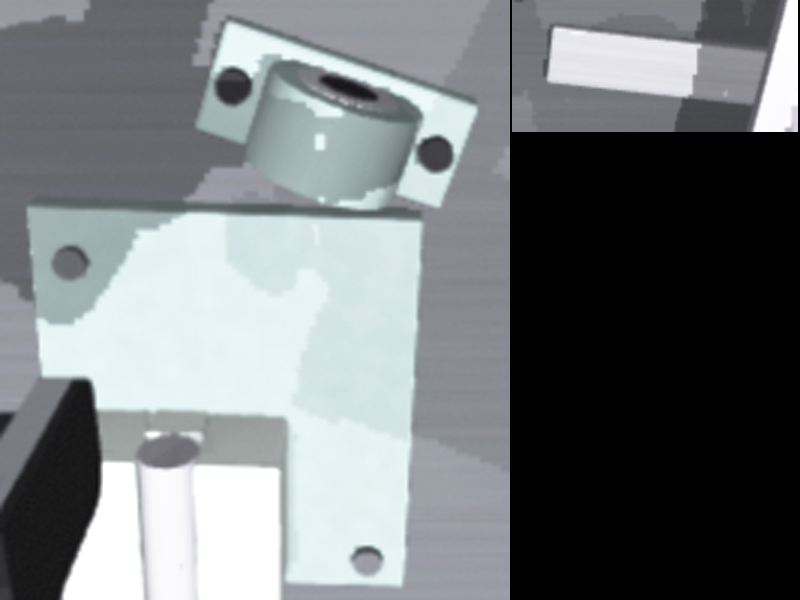

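```bash
python3 - <<'E'
from h import *
zb,za=load('wB'),load('wA')
f=lambda n,z,p,h,s,o:(lambda q:(print(n,np.round(q*1000,1).tolist()),q)[1])(onplane(z,(np.array(p,float)+.5)/s-.5+np.array(o),h)[:,:2])
p=f('plate FL FR RL',zb,[(421,219),(30,211),(403,584)],.012,3,(195,138))
e=p[2]-p[0]; g=p[0]-p[1]
print('len',np.linalg.norm(e),np.linalg.norm(g),'yaw',np.degrees(np.arctan2(e[1],e[0])),np.degrees(np.arctan2(g[1],g[0]))-90)
h=f('house',zb,[(226,27),(473,109),(441,204),(198,128)],.012,3,(195,138))
print('center',h.mean(0),[np.linalg.norm(h[i]-h[i-1]) for i in range(4)],np.degrees(np.arctan2(*(h[1]-h[0])[::-1])),np.degrees(np.arctan2(*(h[2]-h[3])[::-1])))
b=f('blade',za,[(40,28),(37,80),(254,50),(240,102)],.008,2.2,(290,185))
for i,j in((2,0),(3,1)): print(np.degrees(np.arctan2(*(b[j]-b[i])[::-1])))
W=cloud(zb); 
for px in [(310,255),(380,170),(300,195)]: print(W[px[1],px[0]])
W=cloud(za)
for px in [(340,213),(330,250)]: print(W[px[1],px[0]])
# hump top & bin height-based centre from top camera
W=cloud(load('top')); m=(W[...,0]>.58)&(W[...,0]<.78)&(W[...,1]>0)&(W[...,1]<.22)&(W[...,2]>.02)&(W[...,2]<.046)
q=W[m][:,:2].astype(np.float32); print('bin',m.sum(),cv2.minAreaRect(q))
im=load('top')['im'].astype(int); mb=(im[...,2]-im[...,0]>60); mb[:,:225]=0; mb[:,310:]=0; mb[:140]=0;mb[210:]=0
v,u=np.nonzero(mb); r=onplane(load('top'),np.c_[u,v],.04)[:,:2].astype(np.float32); print(cv2.minAreaRect(r),len(r))
E
```

```text
plate FL FR RL [[505.6, -115.6], [502.8, -253.6], [665.2, -120.6]]
len 0.15967679862917775 0.13804249101226485 yaw -1.7987841926605306 -1.1307798330431496
house [[437.6, -180.9], [465.5, -98.5], [499.9, -108.7], [472.4, -192.2]]
center [ 0.46886415 -0.14506567] [np.float64(0.036511989640341566), np.float64(0.0870136731441473), np.float64(0.03584364361978205), np.float64(0.0879268922019227)] 71.28095550841023 71.73224174892326
blade [[458.6, 184.5], [487.3, 182.6], [470.5, 294.3], [499.9, 289.3]]
-96.17883777600261
-96.72948604103033
[ 0.5578928  -0.14251405  0.01277546]
[ 4.64305917e-01 -6.84704162e-02  2.59757316e-04]
[ 0.47388385 -0.1492069   0.05418169]
[0.4771607  0.2206136  0.00828242]
[0.5280888  0.2098627  0.00084372]
bin 502 ((0.6817516684532166, 0.11421933025121689), (0.17169597744941711, 0.13164962828159332), 87.83702087402344)
((0.6812908053398132, 0.11358341574668884), (0.17325370013713837, 0.1352595090866089), 87.93296813964844) 2600
```

```bash
python3 - <<'E'
from h import *
a=np.radians(71.5); r=[np.pi,0,a]; c=[.4685,-.145]
gripper_to(.06,40)
movep(c+[.10],r)
print(move_l(c+[.019],.12,max_force=12)); o=observe();print(o['eef_pos'],o['ft_force'])
gripper_to(.0,50); hold(.1); o=observe();print(o['opening'],o['grasp_force'])
move_l(c+[.12],.15); o=observe();print(o['opening'],o['grasp_force'],o['ft_force'])
b=[.6815,.114]; r=[np.pi,0,np.radians(87.9)]
movep(b+[.12],r)
move_l(b+[.04],.15)
print(move_l(b+[.018],.04,max_force=6)); o=observe();print(o['eef_pos'],o['ft_force'])
gripper_to(.05); move_l(b+[.15],.2)
im,d,c=snap('wrist','pics/w2.png'); print(observe()['time_s'])
E
```

```text
False
[ 0.46905222 -0.14524719  0.01957696] [0.80032233 0.01996775 0.24972876]
0.029542745674619276 51.47949278354645
0.029222165539256266 50.46072006225586 [-0.48557041  0.49578852 -2.87838351]
True
[0.68226173 0.11406002 0.02386393] [-0.05678354 -0.84785283  4.29715478]
11.3667
```

View pics/w2.png

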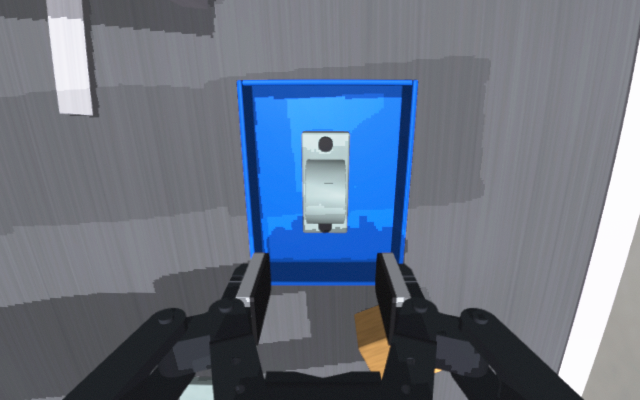

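The housing stands upright in the bin (hump at (326,183)). Next is the blade.

```bash
python3 - <<'E'
from h import *
a=np.radians(-96.5); u=np.array([np.cos(a),np.sin(a)])
g=np.array([.473,.1835])-.027*u; r=[np.pi,0,a+np.pi]
gripper_to(.042,40)
movep([*(g),.12],r)
move_l([*g,.02],.12,max_force=12)
print(move_l([*g,-.008],.03,max_force=4)); o=observe();print(o['eef_pos'],o['ft_force'])
z=o['eef_pos'][2]+.0015
move_l([*g,z],.05)
gripper_to(0,70); o=observe();print(o['opening'],o['grasp_force'],o['eef_pos'],o['ft_force'])
p=g+.20*u
print(move_l([*p,z],.08,max_force=30)); o=observe();print(o['opening'],o['grasp_force'],o['eef_pos'],o['ft_force'])
gripper_to(.06)
move_l([*p,.1],.2)
movep([.40,.14,.26],[np.pi,0,np.radians(173.5)]); hold(.15)
snap('wrist','pics/w3.png'); print(observe()['time_s'])
E
```

```text
True
[ 0.47580542  0.21026022 -0.00175358] [-1.31266372 -1.63923877  5.34910858]
0.027366713987514488 70.24046799146163 [ 4.76357749e-01  2.10333641e-01 -1.66215541e-05] [-0.37383436 -1.0176188   3.76047513]
False
0.02764678617771646 71.32428074404743 [ 4.53213296e-01  1.15224014e-02 -2.90378609e-05] [1.28835325 4.91081019 6.43070821]
19.8167
```

View pics/w3.png

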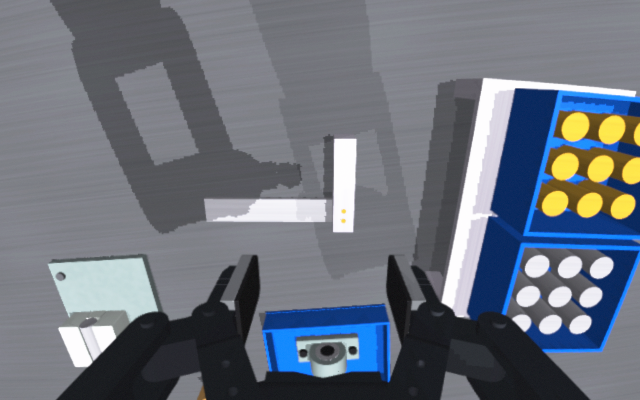

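The square is fully out. The stock's top face spans (334,139) to (353,232) and the blade tip is at (205,210). I'll measure it from depth.

```bash
python3 - <<'E'
from h import *
z=load('wrist'); W=cloud(z)
s=W[130:240,325:365]; q=s[(s[...,2]>.036)&(s[...,2]<.045)][:,:2]; r=cv2.minAreaRect(q.astype(np.float32)); print(len(q),r)
q2=onplane(z,[(334,139),(356,139),(353,232),(333,232)],.04)[:,:2]; print(np.round(q2,4).tolist(), q2.mean(0), np.degrees(np.arctan2(*(q2[2]-q2[1])[::-1])),np.degrees(np.arctan2(*(q2[3]-q2[0])[::-1])))
q3=onplane(z,[(205,199),(204,221),(325,200),(325,222)],.008)[:,:2]; print(np.round(q3,4).tolist(),np.degrees(np.arctan2(*(q3[0]-q3[2])[::-1])),np.degrees(np.arctan2(*(q3[1]-q3[3])[::-1])))
# plate again, from this view
q4=onplane(z,[(146,257),(160,333),(49,262)],.012)[:,:2]; print(np.round(q4,4).tolist())
E
```

```text
2007 ((0.4308837950229645, 0.15976646542549133), (0.02402370795607567, 0.11022888123989105), 83.08305358886719)
[[0.3755, 0.1548], [0.3782, 0.1783], [0.487, 0.1656], [0.4843, 0.1422]] [0.43127125 0.16019973] -6.63145227316725 -6.598647608632526
[[0.4362, -0.0123], [0.4652, -0.0205], [0.4547, 0.1362], [0.4841, 0.1329]] -97.0952452959124 -97.01905229185616
[[0.5059, -0.1091], [0.6305, -0.1264], [0.4997, -0.2511]]
```

```bash
python3 - <<'E'
from h import *
def st(t):
    o=observe();print(t,np.round(o['eef_pos'],4),np.round(o['ft_force'],1),round(o['opening'],4),round(o['grasp_force'],1),o['time_s'])
g=[.436,.1594]; r0=[np.pi,0,np.radians(-6.9)]; th=np.radians(-1.5); r1=[np.pi,0,th+np.pi/2]
gripper_to(.05,80)
movep([*g,.10],r0); move_l([*g,.019],.12,max_force=12); st('at')
gripper_to(0); st('grip')
move_l([*g,.031],.06); st('lift')
move_l([.39,.06,.031],.10,rotation=r1)
C=np.array([.5056,-.1156]); Rm=np.array([[np.cos(th),-np.sin(th)],[np.sin(th),np.cos(th)]])
P=lambda x,y:C+Rm@(np.array([x,y])/1000+[-.012,-.020])
move_l([*P(-10,10),.031],.12); hold(.1)
print(move_l([*P(-10,10),.0185],.03,max_force=6)); st('down')
snap('top'); snap('wrist','pics/w4.png')
E
```

```text
at [0.4365 0.1595 0.0195] [ 0.5 -1.  -0.3] 0.0499 0.0 23.5917
grip [0.437  0.1595 0.0202] [-0.9 -0.9  5.9] 0.0221 79.6 23.95
lift [0.4362 0.1595 0.0314] [-0.4 -0.3 -4.8] 0.0218 78.5 24.3
True
down [ 0.4835 -0.1251  0.0203] [0.  0.6 4.3] 0.0222 79.5 28.4833
```

View pics/w4.png

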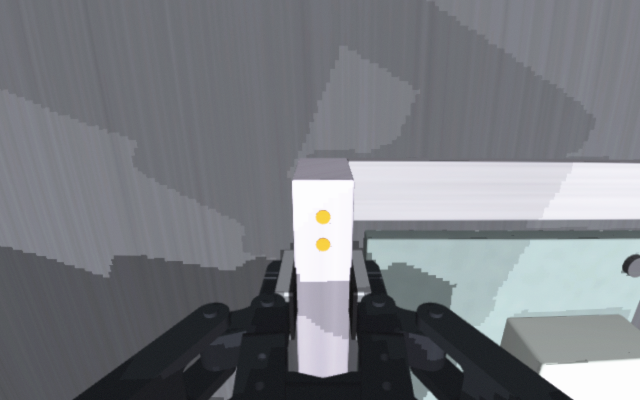

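The square sits just off the corner: blade inner edge at row 220, plate left edge at row 238, plate corner at (365,238). Next: measure the relative angle, then push it home.

```bash
python3 - <<'E'
from h import *
def st(t):
    o=observe();print(t,np.round(o['eef_pos'],4),np.round(o['ft_force'],1),round(o['opening'],4),o['time_s'])
z=load('wrist')
# subpixel edges by column gradient
g=cv2.GaussianBlur(cv2.cvtColor(z['im'],cv2.COLOR_RGB2GRAY),(3,3),0).astype(float)
gy=np.gradient(g,axis=0)
def edge(u0,u1,v0,v1,sg,h):
    us=np.arange(u0,u1); vs=v0+np.argmax(sg*gy[v0:v1,u0:u1],0)
    q=onplane(z,np.c_[us,vs],h)[:,:2]; k=np.polyfit(q[:,0],q[:,1],1)
    for _ in range(3):
        e=np.abs(q[:,1]-np.polyval(k,q[:,0])); k=np.polyfit(q[e<.002,0],q[e<.002,1],1)
    return np.degrees(np.arctan(k[0])),np.polyval(k,.51)
print('blade',edge(370,630,212,228,-1,.008)); print('plate',edge(375,610,233,246,1,.012))
th=np.radians(-1.5)
x=np.array([np.cos(th),np.sin(th),0]); y=np.array([-np.sin(th),np.cos(th),0])
p=observe()['eef_pos'].copy(); p[2]=.0203
print(move_l(p+.022*x,.02,max_force=9)); st('x')
p=observe()['eef_pos'].copy(); p[2]=.0203
print(move_l(p-.022*y,.02,max_force=9)); st('y')
hold(.2); st('settle')
snap('wrist','pics/w5.png')
E
```

```text
blade (np.float64(-1.4538270665947757), np.float64(-0.10709153512093789))
plate (np.float64(-2.0264500141301807), np.float64(-0.11547915445460756))
True
x [ 0.4835 -0.1251  0.0203] [-1.3  0.1  4.6] 0.0223 28.9083
True
y [ 0.4833 -0.1337  0.0203] [0.7 2.2 4.3] 0.0225 29.5417
settle [ 0.4833 -0.1337  0.0203] [-0.8  2.6  4.5] 0.0223 29.7417
```

View pics/w5.png

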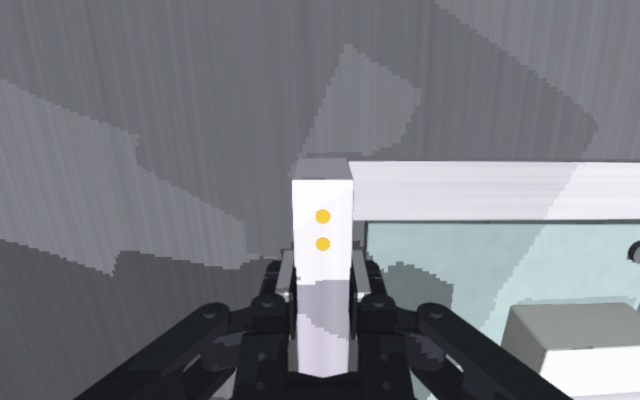

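The blade is now against the left edge (row 221), but the x push tripped early and the stock is still short of the front edge (354 against 366). I'll back y off a little and redo x.

```bash
python3 - <<'E'
from h import *
def st(t):
    o=observe();print(t,np.round(o['eef_pos'],4),np.round(o['ft_force'],1),round(o['opening'],4),o['time_s'])
th=np.radians(-1.8); r=[np.pi,0,th+np.pi/2]
x=np.array([np.cos(th),np.sin(th),0]); y=np.array([-np.sin(th),np.cos(th),0])
p=observe()['eef_pos'].copy()
p=p+.0015*y; p[2]=.0206; move_l(p,.02,rotation=r); hold(.2); st('off')
print(move_l(p+.02*x,.012,max_force=12)); hold(.1); st('x')
E
```

```text
off [ 0.4831 -0.1322  0.0203] [ 1.5  0.3 -1.6] 0.0223 30.2417
True
x [ 0.493  -0.1324  0.0203] [-1.   0.2  5.3] 0.0221 31.3167
```

```bash
python3 - <<'E'
from h import *
def st(t):
    o=observe();print(t,np.round(o['eef_pos'],4),np.round(o['ft_force'],1),round(o['opening'],4),o['time_s'])
th=np.radians(-1.8)
x=np.array([np.cos(th),np.sin(th),0]); y=np.array([-np.sin(th),np.cos(th),0])
p=observe()['eef_pos'].copy(); p[2]=.0203
print(move_l(p-.008*y,.012,max_force=8)); hold(.1); st('y')
p=observe()['eef_pos'].copy(); p[2]=.0203
print(move_l(p+.006*x,.012,max_force=12)); hold(.1); st('x')
gripper_to(.04); st('rel')
p=observe()['eef_pos'].copy(); move_l([p[0],p[1],.15],.15)
movep([.43,-.12,.19],[np.pi,0,np.pi]); hold(.2); st('')
import shutil
snap('top'); snap('wrist'); z=load('wrist')
c=z['im'][100:300,220:420,::-1]; cv2.imwrite('pics/c5.png',cv2.resize(c,(600,600),interpolation=cv2.INTER_CUBIC))
E
```

```text
True
y [ 0.4928 -0.1335  0.0203] [-0.3 -0.4  6. ] 0.0226 31.8167
True
x [ 0.4928 -0.1335  0.0203] [-1.9  0.1  4.5] 0.022 32.2417
rel [ 0.492  -0.1331  0.0195] [-0.7  0.1  0.2] 0.0403 32.5583
 [ 0.43   -0.12    0.1898] [-0.2 -0.1  0.3] 0.0402 35.225
```

View pics/c5.png

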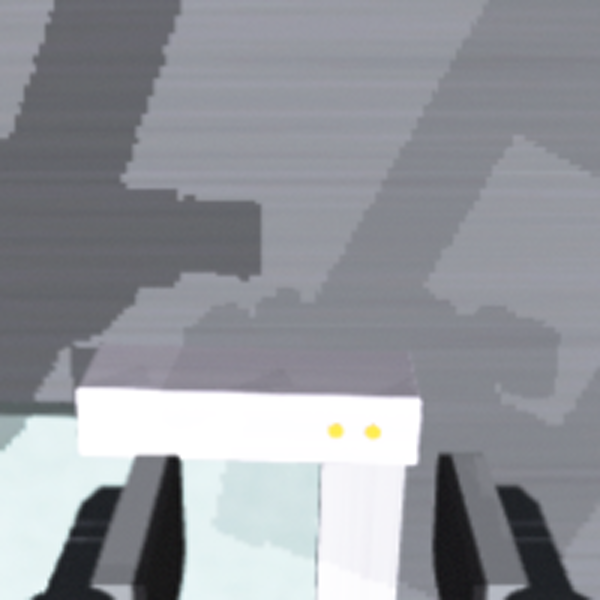

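```bash
python3 - <<'E'
from h import *
z=load('wrist'); W=cloud(z)
m=(W[...,2]>.036)&(W[...,2]<.044)&(W[...,0]<.515)&(W[...,1]>-.25)&(W[...,1]<-.04); q=W[m][:,:2]
r=cv2.minAreaRect(q.astype(np.float32)); print(m.sum(),r); c=np.array(r[0])
g=cv2.GaussianBlur(cv2.cvtColor(z['im'],cv2.COLOR_RGB2GRAY),(3,3),0).astype(float)
gy=np.gradient(g,axis=0); gx=np.gradient(g,axis=1)
# plate front edge (top) left of stock
us=np.arange(205,242); vs=232+np.argmax(gy[232:245,205:242],0); e=onplane(z,np.c_[us,vs],.012)[:,:2]
print('front edge',vs, np.round(np.median(e,0),4), np.degrees(np.arctan(np.polyfit(e[:,1],e[:,0],1)[0])))
for h,s,u0,u1,n in((.008,-1,340,362,'blade out'),(.008,1,318,333,'blade in')):
    vv=np.arange(258,330); uu=u0+np.argmax(s*gx[258:330,u0:u1],1); e=onplane(z,np.c_[uu,vv],h)[:,:2]
    k=np.polyfit(e[:,0],e[:,1],1)
    for _ in range(3):
        d=abs(e[:,1]-np.polyval(k,e[:,0])); k=np.polyfit(e[d<.002,0],e[d<.002,1],1)
    print(n,np.degrees(np.arctan(k[0])),np.polyval(k,[.52,.6]),np.median(abs(d)))
w,hh=r[1]; 
print('wide view of plate: use wB plate FL 505.6,-115.6')
c2=z['im'][225:345,195:365,::-1]; cv2.imwrite('pics/c6.png',cv2.resize(c2,None,fx=4.5,fy=4.5,interpolation=cv2.INTER_CUBIC))
E
```

```text
2701 ((0.4925910532474518, -0.13967469334602356), (0.11050242185592651, 0.024939026683568954), 88.43997192382812)
front edge [237 237 237 237 237 237 237 237 237 238 238 238 238 238 238 238 238 238
 238 238 238 238 238 238 238 238 238 238 238 238 238 238 238 238 238 238
 238] [ 0.5022 -0.2252] 1.649867571536408
blade out -1.5751072533359494 [-0.08486415 -0.08706397] 0.0002823761322951063
blade in -1.743662880663531 [-0.11453596 -0.11697133] 0.00027065353017027144
wide view of plate: use wB plate FL 505.6,-115.6
```

View pics/c6.png

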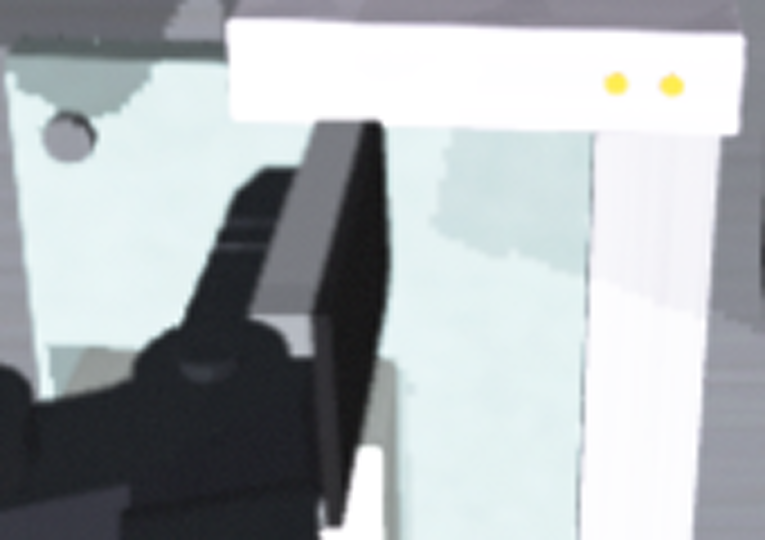

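The square is home: the front-edge gap is about 0.1 mm, the left-edge gap about 1 mm, and the angle is within 0.3°. The blade runs along the plate's left edge at crop column 590. Handing in.

```bash
python3 -c "
from plant import *
print(job_done(), observe()['time_s'])"
```

```text
the job is handed in; nothing more can be done
the job is handed in; nothing more can be done
```

The job is handed in: by my last camera measurements the square lies at the plate's front-left corner (about 0.1 mm off the front edge, up to 1.5 mm off the left edge, angle within about 0.5°), and the bearing was seen upright in the blue bin, but no verdict came back.

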